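# Hold the filter holder in the coffee grinder's fork against its sprung switch

## Task

Get a dose of coffee started: pick up the steel filter holder by its wooden handle, slide it level and mouth up into the fork of the grey grinder with its rim over the prongs, and push it straight in against the orange sprung switch until it meets the two rubber buffers. Do not ram it, do not work the switch with the gripper, and leave the tamper, the teal mug and the lemon where they are. Finish while still holding: your program ends with the holder in the gripper, kept pressed against the buffers with the switch fully in.

Things in the scene. Friction and masses are not known exactly. Their poses are not given: they have to be found in the camera images.
- filter_holder: loose coffee filter holder (portafilter), 0.3 kg, upright on the worktop. Steel basket 58 mm in diameter up to 38 mm; from 38 to 56 mm a collar 78 mm in diameter, with ears reaching 46 mm to either side (y). Mouth on top. Origin: middle of the basket's underside; z up out of the mouth; the handle runs to -x, at the start roughly towards the robot. The collar's +x edge meets switch and buffers.
- holder_grip (a point): where to grip the holder's dark wooden handle, a level bar with flat sides 26 mm wide (along y), 30 mm tall, 106 mm long: a point on its axis, 110 mm along -x from the basket's middle and 46 mm above the basket's underside. Axes as the holder's.
- grinder: grey coffee grinder, fixed, 122 mm wide, 372 mm tall. Origin: on the worktop, straight below the basket's middle when the holder is fully home; x points into the grinder (the push direction), z up. The head hangs over the fork from 178 mm up, reaching 27 mm to -x; its chute (radius 21 mm) hangs over the origin down to 146 mm. Face plate at 46 mm along +x. Foot 20 mm tall, to 60 mm along -x.
- grinder_stop: the grinder's two fixed black rubber buffers (hard stop), 25 mm either side of its middle plane, 83 to 125 mm above the worktop; the collar meets both when the basket's middle is straight above the grinder's origin. Pose as the grinder's.
- fork_seat (a point): centre of the fork, 90 mm straight above the grinder's origin, level with the top of the two steel prongs; axes as the grinder's. Prongs: bars 8 mm thick, 64 mm apart inside, from the column to 28 mm along -x, then splayed to 92 mm apart at 50 mm along -x. The basket goes between them, collar above them: its underside at this level or up to 10 mm above.
- switch (a joint): travel (m) of the orange dosing switch, a sprung pad 17 mm wide, 34 mm tall, between the buffers, centred 104 mm above the worktop: 0 is out, 0.012 where the collar meets the buffers, 0.014 its own end. Pushed along the grinder's +x; its spring takes 4 N to start and 10 N at 0.012, and pushes the holder back out if let go.
- switch_face (a point): middle of the orange switch's front face; when out, 27 mm along the grinder's +x from the grinder's origin; moves with the switch. Axes as the grinder's.
- tamper: bystander: coffee tamper, steel foot 57 mm in diameter, dark wooden knob, 87 mm tall, standing loose on the worktop; origin at the middle of its underside.
- mug_teal: bystander: teal mug, 86 mm in diameter with a handle, 94 mm tall, loose on the worktop; origin at its underside.
- lemon: bystander: lemon, 78 x 55 x 56 mm, loose on the worktop; origin at its underside.

How it is judged (in metres and radians):
On the way:
1. the filter holder is lifted clear of the worktop by the gripper (height (world z) of filter_holder above 0.04 m and contact force between the fingers and filter_holder above 2 N), for 0.2 s.
At the end, for the whole second after the job is handed in: Still gripped (over 3 N) in the fork: basket within 7 mm of the fork's centre, underside 47 to 68 mm above the worktop, upright within 0.15 rad, in line within 0.2 rad, switch in over 10.5 mm and pressed over 3 N by the holder, buffers touched over 1 N, all still (under 20 mm/s) (value of joint switch above 0.0105 m and contact force between filter_holder and switch above 3 N and contact force between filter_holder and grinder_stop above 1 N and contact force between the fingers and filter_holder above 3 N and horizontal distance between filter_holder and fork_seat below 0.007 m and height (world z) of filter_holder between 0.047 and 0.068 m and angle between filter_holder's own z axis and vertical below 0.15 rad and angle between the x axis of filter_holder and the x axis of grinder, either way round below 0.2 rad and linear speed of filter_holder below 0.02 m/s); the arm keeps its last pose, push and grip.
It fails at once if the holder is rammed into the grinder with more than 50 N (contact force between filter_holder and grinder above 50 N).
It fails at once if the switch is worked with the gripper or arm instead of the holder (contact force between any of the fingers, the arm and switch above 1 N).
It fails at once if the tamper is moved by more than 30 mm (distance of tamper from where it was at the start of the episode above 0.03 m).
It fails at once if the teal mug is moved by more than 30 mm (distance of mug_teal from where it was at the start of the episode above 0.03 m).
It fails at once if the lemon is moved by more than 30 mm (distance of lemon from where it was at the start of the episode above 0.03 m).
It also fails if it takes over 58 s, if anything falls off the work surface, if the arm or the gripper's body presses on something with over 40 N, if the wrist force passes 120 N, or if a joint passes its speed limit or range.

## Robot

A 7-joint arm with a two-finger parallel gripper is mounted at the origin on a cart in front of the work surface, level with it; the furniture and walls round the work are solid. World frame = base frame: x ahead of the robot, y to its left, z up, the work surface at z = 0. Lengths are in mm, angles in rad, forces in N, time in s.
With the tool pointing down it reaches from about 400 to 875 mm from the base axis. Payload 6.5 kg.
Tool frame: the origin (TCP) lies at the very end of the fingers, on their centre line; the grasp point (between the pads) lies 19 mm behind it; z points along the fingers, y is the line along which they close (so a half turn about z gives the same grasp; the last joint's range is limited). The gripper opens to 85 mm and grips with 20 to 120 N. Pads are 22 mm wide; open, the fingers measure 114 mm over their backs; the gripper's body (76 mm by 85 mm) begins 54 mm behind the grasp point. The pads swing forward as they close: fully open they stand 13 mm farther back than shut.
Start: joints at [-1.408, 0.536, -0.004, 1.538, 0.003, 1.067, -0.071], TCP at [147.422, 633.054, 231.29] pointing down, gripper open.
Joint ranges: [-2.7, 2.7], [-0.37, 2.16], [-1.27, 1.26], [0.24, 2.4], [-1.31, 4.45], [0.19, 1.91], [-2.76, 2.76]. Speed limits (rad/s): [2.39, 2.39, 3.14, 3.14, 3.14, 3.14, 3.14].

## Interface

Orientations are given as a rotation vector (axis times angle).
In Python, from workcell import * gives the robot as it stands.
- The arm moves only by the tool carry_out, never from a script. Its argument "targets" is a list of rows, each a list of 7 numbers: the shift along the tool's x, y, z normalised to -1 to 1, where 1 is 0.2 m, then the turn, a rotation vector about the tool's x, y, z normalised to -1 to 1, where 1 is 360 degrees, then the closure, from 0 (fully open) to 1 (shut). In form: [[x, y, z, wx, wy, wz, fingers], ...]. A call has 1 to 8 rows; each row is the pose to reach, as a shift and turn from the pose commanded when the call began, along the tool's axes at that moment, turning the shorter way round; what a row does not reach only later rows make up. A row lasts 1/8 s, in which the tool goes at most 62.5 mm and 10.7 degrees, less where a joint would pass 70% of its speed; a pose out of reach is approached as far as the arm can. A call with a number of a shift or a turn outside -1 to 1 is refused whole. A call with a gripper value outside its range is refused whole. The fingers move at their own pace and stop on an object; the grip force is fixed at half the most. Time passes only in rows, so rows that repeat a pose let the fingers close. It gives the time, the measured TCP pose, the force, the opening and the grip force at its end, in the units of the state.
- read_state(): the state, without advancing time (a new reading comes with each control period).
- snapshot(name): name is "scene" or "side" or "wrist"; returns a dict with "pixels" (480x640x3 uint8, blue, green, red), "intrinsics" (3x3 intrinsics, pixels), "position" and "attitude" of the camera in the world. Camera axes: x right, y down, z forward; pixel columns grow to the right and rows downward; lengths in mm; the calibration is good to about 2 mm. A picture is of the moment at which its call begins. There is no depth.
- hand_in(): hands the job in; it is judged then, once.
The state is a dict: "clock": time; "joint_positions": joint angles; "joint_vel": joint speeds; "joint_torque": joint torques, N m; "position": TCP position; "eef_rot": TCP orientation; "force": force on the tool from outside, world axes, zero at the start; "wrist_torque": the same for the moment, N m; "finger_gap": finger opening in mm; "grasp_force": force on a finger pad.
Only numpy, scipy, OpenCV 4.12 (cv2) and the standard library are available. Lean on these libraries where they do the work, as an engineer would, in place of code of your own. Each camera call takes 0.05 s, during which the arm holds its last target. There are 200 camera calls.

## Working session

There is one attempt and no reset: what is moved stays moved. The work goes in short steps, Python scripts to look and compute and a tool call to move; the robot and the scene stay as the last step left them, time stands still between calls to the robot, and variables do not carry over. Pictures are saved under pics/ and viewed, at most 10 in all, crops included, and the job is handed in when it is done.

Besides the shell and the picture viewer there is one more tool, called by a JSON object that holds its "name" and its "arguments". carry_out: Moves the arm, as the interface text tells. Scaled input: -1 to 1 covers 0.2 m each way for a shift and 360 degrees each way for a turn. Its arguments: {"type":"object","properties":{"targets":{"type":"array","items":{"type":"array","items":{"type":"number","minimum":-1,"maximum":1}}}},"required":["targets"]}

```bash
mkdir -p pics; ls; python3 - <<'E'
from workcell import *
import cv2,json,numpy as np
print(read_state())
for n in("scene","side"):
    s=snapshot(n); cv2.imwrite(f"pics/{n}0.png",s["pixels"]); print(n,s["intrinsics"],s["position"],s["attitude"])
E
```

```text
pics
{'clock': 0.0, 'joint_positions': array([-1.40821875,  0.53717982, -0.0044477 ,  1.5388754 ,  0.00259872,
        1.06731429, -0.07117213]), 'joint_vel': array([-1.51051311e-05,  1.92448848e-03, -2.10113494e-04, -1.09938791e-03,
       -8.95074369e-04, -1.73050542e-03,  1.07006314e-03]), 'joint_torque': array([ 1.12224254e-03, -5.83412361e+01,  1.04912348e+00, -2.59103000e+01,
        1.23211069e-02,  9.71490081e-03, -3.19407707e-05]), 'position': array([147.27894303, 632.43619634, 230.4032833 ]), 'eef_rot': array([-3.58403742e-01, -3.12100162e+00,  2.77919458e-03]), 'force': array([ 0.52767935,  0.29922843, -0.55995275]), 'wrist_torque': array([-0.01274479, -0.00306139, -0.06264664]), 'grasp_force': 0.0, 'finger_gap': 85.54546435225933}
scene [[454.48989285   0.         322.10634628]
 [  0.         454.48989285 240.4818157 ]
 [  0.           0.           1.        ]] [ -29.01376593 -829.7418589   582.79576581] [-1.98941099  0.81891753 -0.4585444 ]
side [[506.07536157   0.         319.04165803]
 [  0.         506.07536157 242.83370589]
 [  0.           0.           1.        ]] [-219.28837701 -674.38281896  930.02228325] [-2.08533083  1.15730357 -0.51496743]
```

View pics/scene0.png

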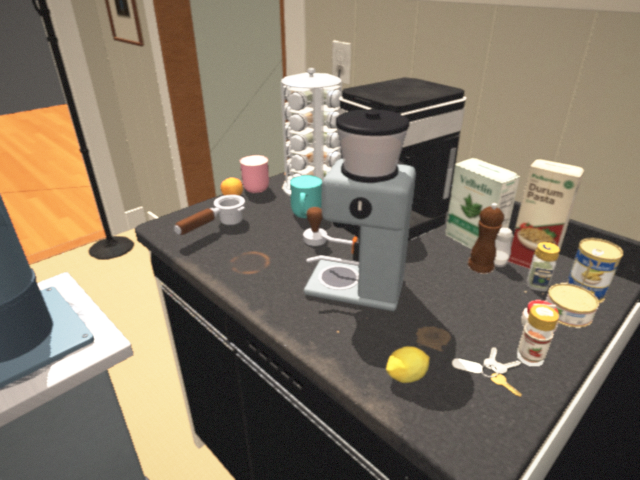

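View pics/side0.png

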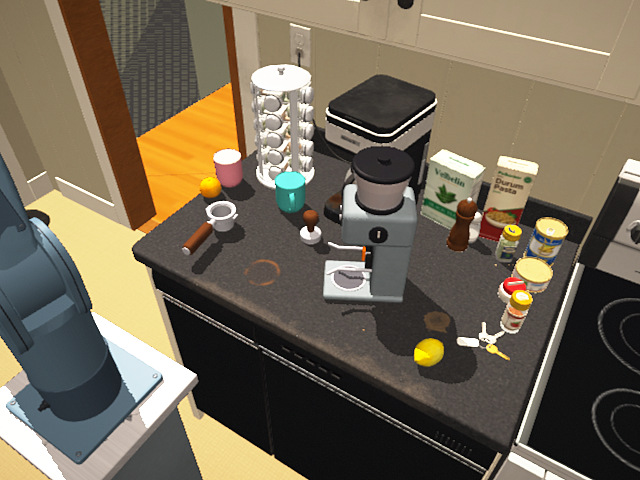

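```bash
cat > h.py <<'E'
from workcell import *
import cv2,numpy as np
from scipy.spatial.transform import Rotation as R
def cam(s): return np.array(s["intrinsics"]),np.array(s["position"]),R.from_rotvec(s["attitude"]).as_matrix()
def ray(s,uv):
    K,p,A=cam(s); d=A@np.linalg.solve(K,[*uv,1.]); return p,d/np.linalg.norm(d)
def onz(s,uv,z):
    p,d=ray(s,uv); return p+d*(z-p[2])/d[2]
def tri(s1,u1,s2,u2):
    p,d=ray(s1,u1);q,e=ray(s2,u2)
    t=np.linalg.lstsq(np.c_[d,-e],q-p,rcond=None)[0]
    a=p+t[0]*d;b=q+t[1]*e; return (a+b)/2,np.linalg.norm(a-b)
def proj(s,X):
    K,p,A=cam(s); c=K@(A.T@(np.array(X,float)-p)); return c[:2]/c[2]
E
python3 - <<'E'
from h import *
a=snapshot("scene");b=snapshot("side")
import pickle;pickle.dump((a,b),open("v.pkl","wb"))
print(proj(a,[147,633,231]),proj(b,[147,633,231]),proj(a,[0,0,0]))
for n,u,v in(("collar",(229,203),(222,210)),("handend",(178,226),(186,248)),("switch",(355,246),(364,254)),("knob",(315,215),(311,215)),("mug",(306,183),(291,180)),("lemon",(408,365),(429,352))): print(n,*tri(a,u,b,v))
A=a["pixels"];B=b["pixels"]
c=[cv2.resize(A[180:250,165:265],(400,280),interpolation=cv2.INTER_CUBIC),cv2.resize(B[190:260,165:265],(400,280),interpolation=cv2.INTER_CUBIC),cv2.resize(A[215:315,290:420],(400,308),interpolation=cv2.INTER_CUBIC),cv2.resize(B[215:315,300:430],(400,308),interpolation=cv2.INTER_CUBIC)]
cv2.imwrite("pics/c1.png",np.vstack([np.hstack(c[:2]),np.hstack(c[2:])]))
E
```

```text
[-26.36431699 123.84948023] [-73.42606038 165.67957587] [ 12.34585533 340.79430897]
collar [545.38558561  93.66613704  54.60699156] 4.3279294523659235
handend [385.05990983  73.58865291  55.81571536] 0.999057596581832
switch [ 555.83169639 -330.90722031  104.83161739] 0.8613051498866217
knob [ 643.65373731 -127.45495051   66.4641944 ] 5.956965039709422
mug [718.14369753 -15.22625736  90.83911088] 4.037728674640079
lemon [ 437.14990406 -555.28744938   30.25315389] 1.5694281352756776
```

View pics/c1.png

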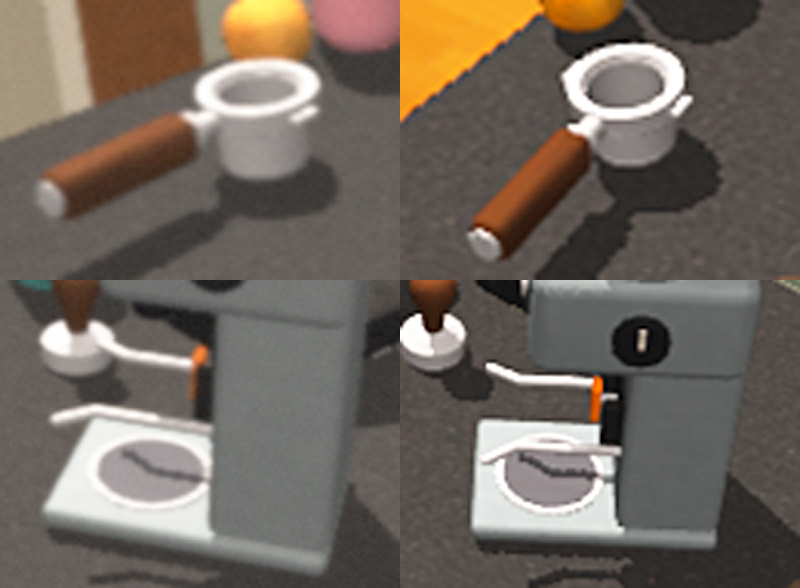

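```bash
cat > m.py <<'E'
from h import *
import pickle
a,b=pickle.load(open("v.pkl","rb"))
S=lambda x,y:(x/3.077+290,(y-280)/3.077+215)
T=lambda x,y:((x-400)/3.077+300,(y-280)/3.077+215)
for n,u,v in(("col",(229.5,203),(221.5,210.5)),("end",(178,229.5),(186.3,250.8)),
 ("fartip",S(105,343),T(490,367)),("neartip",S(55,418),T(487,460)),("ring",S(150,470),T(548,476)),
 ("footNL",S(50,508),T(474,526)),("footFL",S(95,420),T(478,421)),("footNR",S(325,556),T(716,532)),
 ("swtop",S(200,350),T(597,380)),("farroot",S(192,364),T(592,384))): print(n,*[np.round(x,1) for x in tri(a,u,b,v)])
print("ring z20",onz(a,S(150,470),20),onz(b,T(548,476),20))
print("foot z20",onz(a,S(50,508),20),onz(b,T(474,526),20),onz(a,S(95,420),20),onz(b,T(478,421),20))
print("collar z56",onz(a,(229.5,203),56),onz(b,(221.5,210.5),56))
# head top plate edges: foot mask fit
E
python3 m.py
```

```text
col [547.1  96.1  52.1] 1.5
end [383.5  73.3  47.3] 0.5
fartip [ 566.3 -232.2   82.3] 1.7
neartip [ 468.8 -286.5   91.7] 0.7
ring [ 535.9 -305.5   25.6] 2.4
footNL [ 468.5 -278.3   14.8] 2.5
footFL [ 569.2 -220.1   11.2] 0.5
footNR [ 556.  -440.7   19.8] 2.0
swtop [ 558.7 -327.8  121.6] 1.4
farroot [ 562.3 -320.8  108.4] 6.4
ring z20 [ 543.18325418 -300.00292562   20.        ] [ 539.08728065 -303.19961182   20.        ]
foot z20 [ 465.50716012 -282.91293212   20.        ] [ 463.08730789 -280.57022924   20.        ] [ 559.62314149 -229.61733754   20.        ] [ 561.9316007  -224.47826399   20.        ]
collar z56 [541.75314275  88.67918956  56.        ] [544.60343105  92.83925809  56.        ]
```

{"name": "carry_out", "arguments": {"targets": [[-0.17, -0.2, 0, 0, 0, 0, 0], [-0.34, -0.4, 0, 0, 0, 0, 0], [-0.51, -0.6, 0, 0, 0, 0, 0], [-0.68, -0.79, 0, 0, 0, 0, 0]]}}

```text
clock: 0.7
position: [244.7, 446.6, 231.3]
eef_rot: [0.359, 3.121, -0.0]
force: [1.0, 0.2, 0.6]
finger_gap: 85.7
grasp_force: 0.0
```

{"name": "carry_out", "arguments": {"targets": [[-0.17, -0.2, 0, 0, 0, 0, 0], [-0.34, -0.4, 0, 0, 0, 0, 0], [-0.51, -0.6, 0, 0, 0, 0, 0], [-0.68, -0.79, 0, 0, 0, 0, 0]]}}

```text
clock: 1.2
position: [341.3, 262.0, 231.4]
eef_rot: [0.359, 3.121, 0.001]
force: [1.3, -0.2, -0.2]
finger_gap: 85.1
grasp_force: 0.0
```

{"name": "carry_out", "arguments": {"targets": [[-0.17, -0.2, 0, 0, 0, 0, 0], [-0.34, -0.4, 0, 0, 0, 0, 0], [-0.51, -0.6, 0, 0, 0, -0.027, 0], [-0.68, -0.79, 0, 0, 0, -0.054, 0], [-0.68, -0.79, 0, 0, 0, -0.054, 0], [-0.68, -0.79, 0, 0, 0, -0.054, 0]]}}

```text
clock: 1.95
position: [437.4, 78.1, 231.3]
eef_rot: [0.17, -3.137, 0.0]
force: [-0.0, 0.6, 0.1]
finger_gap: 85.3
grasp_force: 0.0
```

```bash
python3 - <<'E'
from h import *
import pickle
w=snapshot("wrist"); pickle.dump(w,open("w1.pkl","wb")); cv2.imwrite("pics/w1.png",w["pixels"])
print(w["position"]); print([proj(w,x) for x in([543,91,56],[436,79,61],[383.5,73.3,47])])
st=read_state();print(st["position"],R.from_rotvec(st["eef_rot"]).as_matrix().round(3))
E
```

```text
[365.80763857  70.36603822 373.59894864]
[array([322.19080147, 327.74946794]), array([321.95064478, 206.56122956]), array([322.00002869, 135.33142681])]
[437.11902274  79.03472322 231.2306603 ] [[-0.994 -0.109 -0.   ]
 [-0.109  0.994  0.   ]
 [ 0.     0.    -1.   ]]
```

View pics/w1.png

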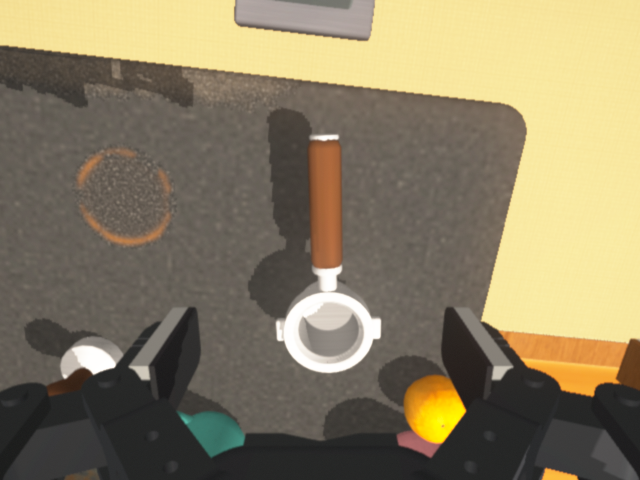

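```bash
python3 - <<'E'
from h import *
import pickle
w=pickle.load(open("w1.pkl","rb")); p=w["pixels"]
hsv=cv2.cvtColor(p,cv2.COLOR_BGR2HSV)
m=cv2.inRange(hsv,(4,100,60),(16,255,255)); m[:120]=0;m[300:]=0;m[:,:280]=0;m[:,370:]=0
y,x=np.nonzero(m); ps=np.array([onz(w,(u,v),61) for u,v in zip(x[::7],y[::7])])
c=ps.mean(0);d=np.linalg.svd(ps-c,full_matrices=False)[2][0];d*=np.sign(d[0]);print("handle",c,d,np.degrees(np.arctan2(d[1],d[0])))
g=cv2.inRange(hsv,(0,0,170),(180,40,255));g[:285]=0;g[385:]=0;g[:,:265]=0;g[:,390:]=0
n,l,s,cc=cv2.connectedComponentsWithStats(g);k=1+s[1:,4].argmax();print(s[k])
bx=s[k]; cc=cv2.findContours((l==k).astype(np.uint8),0,2)[0][0];print(cv2.minEnclosingCircle(cc))
print("collar",onz(w,(bx[0]+bx[2]/2-.5,329),56-2))
E
```

```text
handle [433.33343467  81.15167484  61.        ] [9.91927783e-01 1.26804071e-01 8.76037545e-18] 7.284950575149073
[ 276  285  105   88 4818]
((328.14422607421875, 327.5), 52.54789733886719)
collar [544.77412955  96.26282565  54.        ]
```

{"name": "carry_out", "arguments": {"targets": [[0.012, 0.013, 0.25, 0, 0, -0.003, 0], [0.012, 0.013, 0.5, 0, 0, -0.003, 0], [0.012, 0.013, 0.75, 0, 0, -0.003, 0], [0.012, 0.013, 0.9, 0, 0, -0.003, 0], [0.012, 0.013, 1.0, 0, 0, -0.003, 0], [0.012, 0.013, 1.0, 0, 0, -0.003, 0]]}}

```text
clock: 2.75
position: [433.2, 82.0, 30.3]
eef_rot: [0.205, -3.132, 0.0]
force: [-0.6, -0.5, -0.4]
finger_gap: 85.2
grasp_force: 0.0
```

{"name": "carry_out", "arguments": {"targets": [[0, 0, 0.02, 0, 0, 0, 0.3], [0, 0, 0.02, 0, 0, 0, 0.6], [0, 0, 0.02, 0, 0, 0, 1], [0, 0, 0.02, 0, 0, 0, 1], [0, 0, 0.02, 0, 0, 0, 1], [0, 0, 0.02, 0, 0, 0, 1], [0, 0, 0.02, 0, 0, 0, 1]]}}

```text
clock: 3.62
position: [434.8, 81.4, 27.6]
eef_rot: [-0.203, 3.134, 0.0]
force: [-1.6, 0.1, 6.2]
finger_gap: 25.3
grasp_force: 63.1
```

{"name": "carry_out", "arguments": {"targets": [[0, 0, -0.05, 0, 0, 0, 1], [0, 0, -0.15, 0, 0, 0, 1], [0, 0, -0.3, 0, 0, 0, 1], [0, 0, -0.45, 0, 0, 0, 1], [0, 0, -0.55, 0, 0, 0, 1], [0, 0, -0.6, 0, 0, 0, 1], [0, 0, -0.6, 0, 0, 0, 1], [0, 0, -0.6, 0, 0, 0, 1]]}}

```text
clock: 4.62
position: [433.8, 81.0, 146.5]
eef_rot: [0.203, -3.133, 0.001]
force: [-0.4, -0.3, -3.0]
finger_gap: 25.4
grasp_force: 62.0
```

```bash
cat > go.py <<'E'
# python3 go.py x y z holder_yaw_deg : tool-frame normalised deltas
from h import *
import sys
x,y,z,yaw=map(float,sys.argv[1:])
st=read_state(); M=R.from_rotvec(st["eef_rot"]).as_matrix()
print("dxyz",(M.T@(np.array([x,y,z])-st["position"])/200).round(4))
c,s=np.cos(np.radians(yaw)),np.sin(np.radians(yaw))
T=np.array([[-c,-s,0],[-s,c,0],[0,0,-1]])
print("turn",(R.from_matrix(M.T@T).as_rotvec()/2/np.pi).round(4),st["position"],st["force"],st["grasp_force"])
E
python3 go.py 428 -104 147 -60.4
```

```text
dxyz [ 0.1484 -0.9136 -0.0018]
turn [-0.0002 -0.0002  0.1884] [433.83733953  81.02466611 146.52170197] [-0.44831113 -0.25531248 -3.03667074] 61.95206165313721
```

{"name": "carry_out", "arguments": {"targets": [[0.02, -0.12, 0, 0, 0, 0.024, 1], [0.04, -0.25, 0, 0, 0, 0.048, 1], [0.06, -0.38, 0, 0, 0, 0.072, 1], [0.085, -0.52, 0, 0, 0, 0.098, 1], [0.105, -0.66, 0, 0, 0, 0.124, 1], [0.128, -0.8, 0, 0, 0, 0.15, 1], [0.148, -0.91, 0, 0, 0, 0.172, 1], [0.148, -0.914, 0, 0, 0, 0.1884, 1]]}}

```text
clock: 5.62
position: [428.0, -105.8, 146.7]
eef_rot: [-1.59, -2.709, 0.003]
force: [-0.8, 0.2, -3.3]
finger_gap: 25.1
grasp_force: 62.0
```

```bash
python3 go.py 428 -104 97 -60.4;  python3 - <<'E'
from h import *
import pickle
a,b=snapshot("scene"),snapshot("side");w=snapshot("wrist"); pickle.dump((a,b,w),open("v2.pkl","wb"))
A=a["pixels"][140:300,240:410];B=b["pixels"][150:310,250:420]
cv2.imwrite("pics/c2.png",np.vstack([np.hstack([cv2.resize(q,(400,376),interpolation=cv2.INTER_CUBIC) for q in(A,B)]),cv2.resize(w["pixels"],(800,600))[300:520]])); cv2.imwrite("pics/w2.png",w["pixels"])
E
```

```text
dxyz [0.0082 0.0047 0.2483]
turn [-0.0003  0.0001 -0.0012] [ 428.04451276 -105.8311896   146.65665648] [-0.82064425  0.23431906 -3.26266726] 61.9801139831543
```

View pics/c2.png

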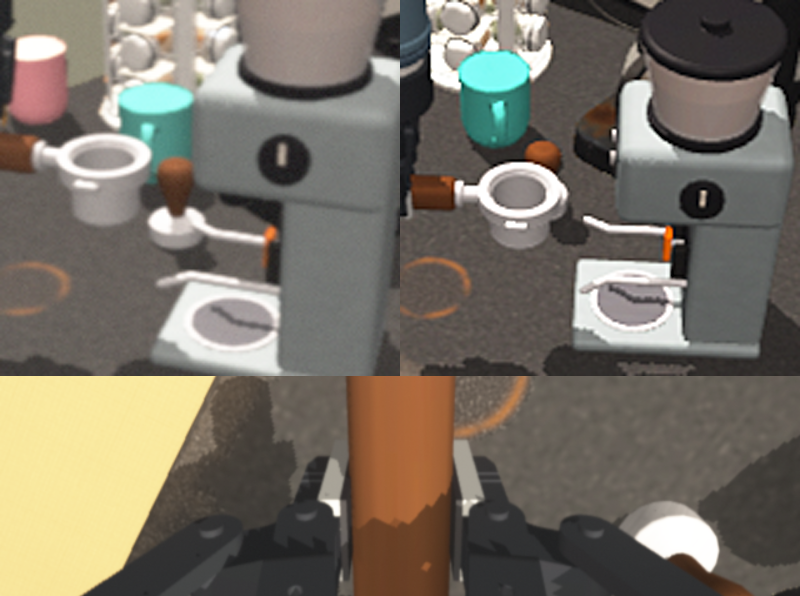

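View pics/w2.png

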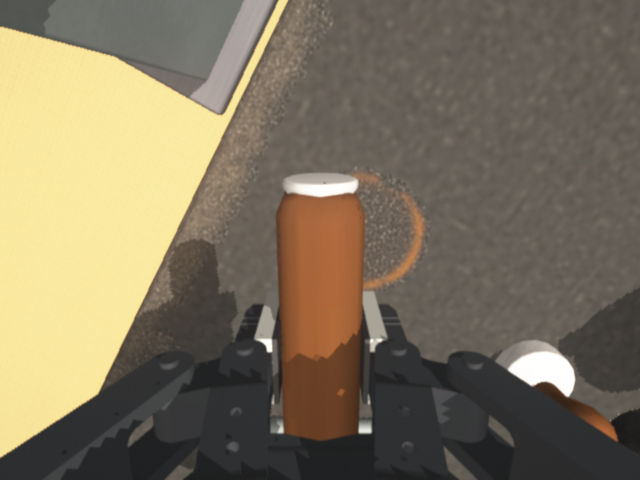

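```bash
python3 - <<'E'
from h import *
import pickle
a,b,w=pickle.load(open("v2.pkl","rb"))
S=lambda x,y:(x*.425+240,y*.425+140)
T=lambda x,y:((x-400)*.425+250,y*.425+150)
for n,u,v in(("collartop",S(105,159),T(521,191)),("basketbottom",S(104,207),T(519,231)),("fartip",S(196,228),T(588,221)),("neartip",S(161,283),T(583,289)),("ring",S(233,322),T(633,301))): print(n,*[np.round(x,1) for x in tri(a,u,b,v)],onz(a,u,175)[:2].round(),onz(b,v,175)[:2].round())
X=np.array([428,-105.8,0]);d=np.array([.494,-.87,0])
for k,t in((0,"col"),(-1,"x")): 
  q=X+110*d
  for z in (160,175): print(z,((proj(a,q+[0,0,z])-[240,140])/.425).round(),((proj(b,q+[0,0,z])-[250,150])/.425+[400,0]).round())
# handle cap in wrist: width 73px for ~? 
for z in(165,185): print(onz(w,(284,182),z),onz(w,(357,182),z), np.linalg.norm(onz(w,(284,182),z)-onz(w,(357,182),z)))
for z in(180,): print(np.linalg.norm(onz(w,(277,230),z)-onz(w,(363,230),z)),np.linalg.norm(onz(w,(283,420),z)-onz(w,(358,420),z)))
E
```

```text
collartop [ 483.5 -205.3  170.8] 0.5 [ 478. -212.] [ 480. -208.]
basketbottom [ 475.5 -208.7  127.7] 2.4 [ 425. -273.] [ 433. -236.]
fartip [ 562.9 -234.8   82.5] 1.5 [ 453. -345.] [ 478. -283.]
neartip [ 474.8 -281.6   85.7] 1.0 [ 384. -380.] [ 402. -323.]
ring [ 537.3 -306.3   26. ] 0.2 [ 386. -446.] [ 413. -367.]
160 [102. 169.] [517. 199.]
175 [101. 153.] [517. 187.]
160 [102. 169.] [517. 199.]
175 [101. 153.] [517. 187.]
[394.03565002 -63.33593071 165.        ] [413.15834565 -52.50152231 165.        ] 21.97866905734997
[393.9821415 -59.572303  185.       ] [410.01844154 -50.48656387 185.        ] 18.431320475103977
23.551353456041394 23.824346137256086
```

```bash
python3 go.py 447.2 -136.1 87 -60.7
```

```text
dxyz [-0.1872  0.0024  0.2981]
turn [-0.0002 -0.0001  0.0011] [ 428.33657746 -103.79529191  146.63857262] [-0.45708103 -0.09608176 -3.97273858] 61.9049334526062
```

{"name": "carry_out", "arguments": {"targets": [[0, 0, 0.08, 0, 0, 0, 1], [0, 0.002, 0.16, 0, 0, 0.001, 1], [-0.05, 0.002, 0.24, 0, 0, 0.001, 1], [-0.1, 0.002, 0.298, 0, 0, 0.001, 1], [-0.15, 0.002, 0.298, 0, 0, 0.001, 1], [-0.187, 0.002, 0.298, 0, 0, 0.001, 1], [-0.187, 0.002, 0.298, 0, 0, 0.001, 1]]}}

```text
clock: 6.65
position: [448.4, -137.0, 88.2]
eef_rot: [1.589, 2.708, 0.0]
force: [-0.4, -0.0, -3.1]
finger_gap: 25.0
grasp_force: 61.9
```

```bash
python3 - <<'E'
from h import *
import pickle
a,b=snapshot("scene"),snapshot("side"); pickle.dump((a,b),open("v3.pkl","wb"))
st=read_state();print(st["position"],st["eef_rot"],st["force"])
A=a["pixels"][185:285,270:370];B=b["pixels"][195:295,280:380]
cv2.imwrite("pics/c3.png",np.hstack([cv2.resize(q,(400,400),interpolation=cv2.INTER_CUBIC) for q in(A,B)]))
E
```

```text
[ 447.78546107 -136.02617813   87.99767311] [1.58881950e+00 2.70993717e+00 7.34508982e-04] [-0.11033036  0.3465455  -3.59299653]
```

View pics/c3.png

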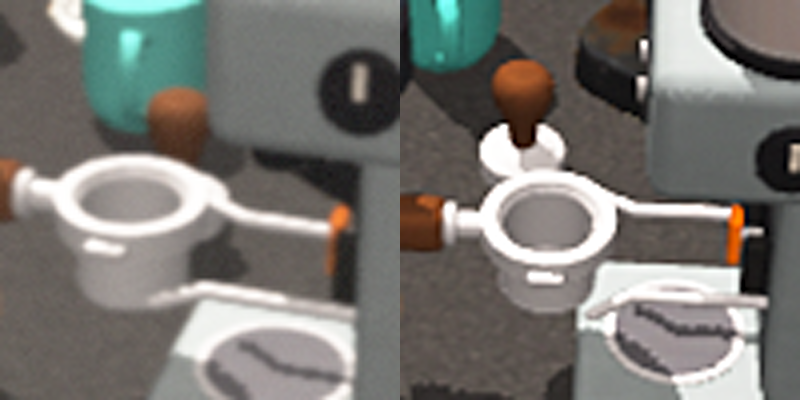

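```bash
python3 - <<'E'
from h import *
import pickle
a,b=pickle.load(open("v3.pkl","rb"))
S=lambda x,y:(x/4+270,y/4+185)
T=lambda x,y:((x-400)/4+280,y/4+195)
U=np.array([[.489,-.872,0],[.872,.489,0]])
def f(n,s,p,z): q=onz(s,p,z);print(n,q[:2].round(1),"along,lat",(U@q).round(1))
for n,s,C,pts in(("scene",a,S,[(238,214),(325,229),(208,290),(350,312)]),("side",b,T,[(635,207),(728,213),(630,297),(765,302)])):
    for k,p in zip(("farbend","farend","nearbend","nearend"),pts): f(n+k,s,C(*p),88)
f("col scene",a,S(133,201),116);f("col side",b,T(549.5,217),116)
print("expected TCP along/lat",U@read_state()["position"])
print("tri col",tri(a,S(133,201),b,T(549.5,217)))
for k in range(2): print(tri(a,S(*[(325,229),(350,312)][k]),b,T(*[(728,213),(765,302)][k])))
E
```

```text
scenefarbend [ 560.  -255.5] along,lat [496.6 363.3]
scenefarend [ 581.3 -298.1] along,lat [544.2 361.1]
scenenearbend [ 497.5 -296.1] along,lat [501.5 289.1]
scenenearend [ 532.7 -358.4] along,lat [573.  289.3]
sidefarbend [ 561.7 -260.7] along,lat [502.  362.3]
sidefarend [ 587.1 -310.6] along,lat [557.9 360.1]
sidenearbend [ 495.2 -295.8] along,lat [500.1 287.1]
sidenearend [ 533.2 -363.5] along,lat [577.7 287.2]
col scene [ 498.2 -241.8] along,lat [454.4 316.2]
col side [ 501.9 -236.8] along,lat [452.  321.9]
expected TCP along/lat [337.58191779 323.95212095]
tri col (array([ 506.46595072, -233.4669749 ,  109.67906838]), np.float64(1.6384025826134252))
(array([ 561.55083075, -319.36868194,  108.96247109]), np.float64(8.39150590212324))
(array([ 524.00226842, -366.6508183 ,   96.91140939]), np.float64(1.9749839094073522))
```

{"name": "carry_out", "arguments": {"targets": [[-0.03, 0.004, 0, 0, 0, 0, 1], [-0.06, 0.004, 0, 0, 0, 0, 1], [-0.09, 0.004, 0, 0, 0, 0, 1], [-0.12, 0.004, 0, 0, 0, 0, 1], [-0.15, 0.004, 0, 0, 0, 0, 1], [-0.175, 0.004, 0, 0, 0, 0, 1], [-0.175, 0.004, 0, 0, 0, 0, 1], [-0.175, 0.004, 0, 0, 0, 0, 1]]}}

```text
clock: 7.75
position: [465.3, -166.2, 87.6]
eef_rot: [-1.589, -2.71, -0.0]
force: [0.1, -0.6, -2.8]
finger_gap: 25.5
grasp_force: 61.9
```

```bash
python3 - <<'E'
from h import *
import pickle
a,b=snapshot("scene"),snapshot("side"); pickle.dump((a,b),open("v4.pkl","wb"))
st=read_state();print(st["position"],st["eef_rot"],st["force"],st["wrist_torque"])
A=a["pixels"][185:285,270:370];B=b["pixels"][195:295,280:380]
cv2.imwrite("pics/c4.png",np.hstack([cv2.resize(q,(400,400),interpolation=cv2.INTER_CUBIC) for q in(A,B)]))
E
```

```text
[ 465.32525979 -166.11104485   87.64583444] [-1.58857418e+00 -2.71000192e+00 -1.11716848e-04] [-0.20367353  0.20033238 -3.5230162 ] [0.28931144 0.19974632 0.01040818]
```

View pics/c4.png

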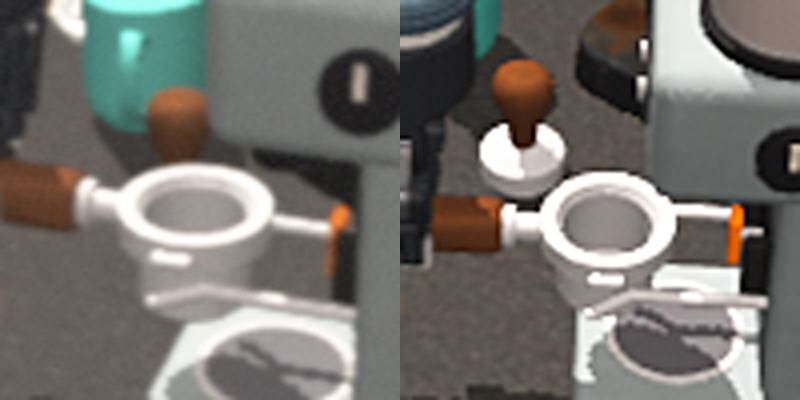

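{"name": "carry_out", "arguments": {"targets": [[-0.015, 0, 0, 0, 0, 0, 1], [-0.03, 0, 0, 0, 0, 0, 1], [-0.045, 0, 0, 0, 0, 0, 1], [-0.06, 0, 0, 0, 0, 0, 1], [-0.075, 0, 0, 0, 0, 0, 1], [-0.09, 0, 0, 0, 0, 0, 1], [-0.1, 0, 0, 0, 0, 0, 1], [-0.1, 0, 0, 0, 0, 0, 1]]}}

```text
clock: 8.85
position: [475.3, -184.0, 87.7]
eef_rot: [1.589, 2.71, -0.0]
force: [-0.8, 0.3, -3.1]
finger_gap: 25.2
grasp_force: 61.9
```

{"name": "carry_out", "arguments": {"targets": [[-0.01, 0, 0, 0, 0, 0, 1], [-0.02, 0, 0, 0, 0, 0, 1], [-0.03, 0, 0, 0, 0, 0, 1], [-0.04, 0, 0, 0, 0, 0, 1], [-0.05, 0, 0, 0, 0, 0, 1], [-0.06, 0, 0, 0, 0, 0, 1], [-0.06, 0, 0, 0, 0, 0, 1]]}}

```text
clock: 9.72
position: [480.7, -193.6, 87.5]
eef_rot: [-1.588, -2.709, -0.001]
force: [-1.1, 2.8, -1.3]
finger_gap: 25.1
grasp_force: 62.1
```

{"name": "carry_out", "arguments": {"targets": [[-0.005, 0, 0, 0, 0, 0, 1], [-0.01, 0, 0, 0, 0, 0, 1], [-0.015, 0, 0, 0, 0, 0, 1], [-0.02, 0, 0, 0, 0, 0, 1], [-0.025, 0, 0, 0, 0, 0, 1], [-0.03, 0, 0, 0, 0, 0, 1], [-0.03, 0, 0, 0, 0, 0, 1]]}}

```text
clock: 10.6
position: [483.3, -198.6, 87.4]
eef_rot: [-1.587, -2.708, -0.001]
force: [-3.7, 5.2, -1.5]
finger_gap: 25.3
grasp_force: 62.2
```

{"name": "carry_out", "arguments": {"targets": [[-0.005, 0, 0, 0, 0, 0, 1], [-0.01, 0, 0, 0, 0, 0, 1], [-0.015, 0, 0, 0, 0, 0, 1], [-0.02, 0, 0, 0, 0, 0, 1], [-0.025, 0, 0, 0, 0, 0, 1], [-0.025, 0, 0, 0, 0, 0, 1]]}}

```text
clock: 11.35
position: [485.4, -202.3, 87.3]
eef_rot: [-1.586, -2.707, -0.002]
force: [-4.8, 7.0, 0.5]
finger_gap: 25.3
grasp_force: 62.3
```

{"name": "carry_out", "arguments": {"targets": [[-0.003, 0, 0, 0, 0, 0, 1], [-0.006, 0, 0, 0, 0, 0, 1], [-0.009, 0, 0, 0, 0, 0, 1], [-0.01, 0, 0, 0, 0, 0, 1], [-0.01, 0, 0, 0, 0, 0, 1]]}}

```text
clock: 11.98
position: [486.1, -203.5, 87.2]
eef_rot: [-1.586, -2.707, -0.002]
force: [-6.1, 8.8, 1.5]
finger_gap: 25.3
grasp_force: 62.4
```

{"name": "carry_out", "arguments": {"targets": [[-0.003, 0, 0, 0, 0, 0, 1], [-0.006, 0, 0, 0, 0, 0, 1], [-0.01, 0, 0, 0, 0, 0, 1], [-0.01, 0, 0, 0, 0, 0, 1]]}}

```text
clock: 12.48
position: [486.2, -203.7, 86.9]
eef_rot: [-1.583, -2.705, -0.004]
force: [-7.9, 14.2, 3.4]
finger_gap: 25.4
grasp_force: 62.8
```

{"name": "carry_out", "arguments": {"targets": [[-0.004, 0, 0, 0, 0, 0, 1], [-0.006, 0, 0, 0, 0, 0, 1], [-0.006, 0, 0, 0, 0, 0, 1], [-0.006, 0, 0, 0, 0, 0, 1]]}}

```text
clock: 12.98
position: [486.2, -203.8, 86.7]
eef_rot: [-1.582, -2.703, -0.005]
force: [-10.3, 15.5, 6.3]
finger_gap: 25.2
grasp_force: 63.0
```

```bash
python3 - <<'E'
from h import *
import pickle
a,b=snapshot("scene"),snapshot("side"); pickle.dump((a,b),open("v5.pkl","wb"))
st=read_state();print(st["position"],st["eef_rot"],st["force"],st["wrist_torque"])
A=a["pixels"][185:285,270:370];B=b["pixels"][195:295,280:380]
cv2.imwrite("pics/c5.png",np.hstack([cv2.resize(q,(400,400),interpolation=cv2.INTER_CUBIC) for q in(A,B)]))
E
```

```text
[ 486.23722879 -203.78163721   86.71963138] [-1.58192501 -2.70333726 -0.00508353] [-9.53782948 15.63695461  5.16400377] [ 2.43623605  1.56214746 -0.27821226]
```

View pics/c5.png

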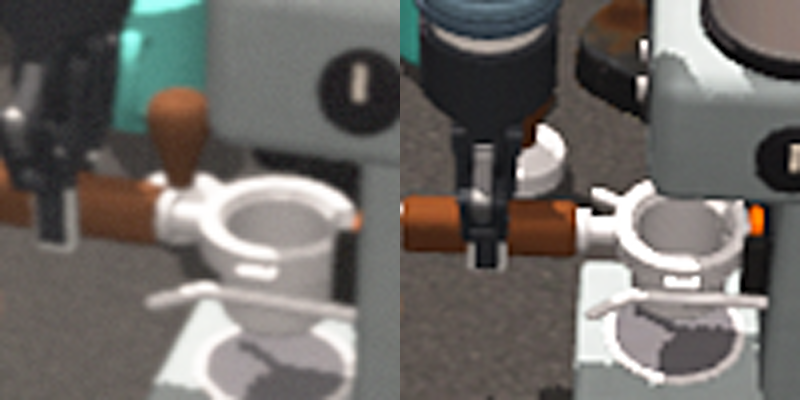

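```bash
python3 -c "
from workcell import *
print(hand_in())"
```

```text
the job is handed in; nothing more can be done
None
```

I pushed the holder into the fork and handed the job in still gripped; I have not seen a verdict. It is pressed at about 18 N against a hard stop that I take to be the buffers, after roughly 12 mm of switch travel judged from force and position.

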